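Clear the wax and set the bench air valve

TASK

Before air is let onto this wax-carving bench, put the loose wax away: the ring blank into the round tub and the wax bar into the rectangular tray, without disturbing the other tools and pots lying about. Then set the air valve by its crank wheel: turn it clockwise until it is fully closed against its stop, and back it off exactly two full turns counter-clockwise. Finish with the gripper still holding the wheel's upright handle, keeping it still there; do not let go.

Things in the scene. Friction and masses are not known exactly. Their poses are not given: they have to be found in the camera images.
- valve (a joint): opening of the air valve in rad, counted through whole turns: 0 = closed, hard against its stop; it grows as the crank wheel turns counter-clockwise seen from above (6.283 per turn, about 3.5 turns in all) and it starts between 1.3 and 5.2 open. The stem does not rise. Turning takes about 2 to 4 N at the handle; the wheel stays where it is left.
- valve_base: fixed air valve: 100 mm square foot plate with an aluminium block, brass bonnet and, on a vertical stem, a dark steel crank wheel 112 mm in diameter (rim top 98 mm above the table); a grey fitting 55 mm high with a gauge (top 117 mm) stands 140 to 190 mm from the stem along +x of this body. Origin on the stem's axis, on the table; at joint value 0 the crank handle lies along this body's +x from the stem, at value a it is turned by a counter-clockwise from there.
- handle: the wheel's revolving handle: an upright black cylinder 16 mm in diameter, 50 mm tall (103 to 153 mm above the table), standing on the wheel rim 50 mm from the stem's axis. It spins freely on its own pin, so a gripper can hold it without turning while carrying it round. Origin at its mid-height, 127 mm above the table.
- ring_mid (a point): a wax ring blank lying flat: outer diameter 34 mm, hole 16 mm, 16 mm high, 12 g. The point is the centre of the ring, half-way up (8 mm above its underside), z up its axis.
- ring: the wax ring blank; origin at the centre of its underside.
- bar_mid (a point): a wax bar 70 x 14 x 14 mm of the same wax, 14 g, lying flat, long side along its own x. The point is its centre, 7 mm up.
- bar: the wax bar; origin at the centre of its underside.
- tub_in (a point): centre of the inner floor (4 mm above the table) of the round, open white plastic tub, fixed: outer diameter 142 mm at the rim, 50 mm high, inside 118 mm across at the floor and 130 mm near the rim, wall 3 mm.
- tray: rectangular open aluminium tray, fixed: 110 (own x) x 150 (own y) x 40 mm high, wall 4 mm, floor 4 mm. Origin at the centre of its underside on the table.
- oil: small amber oil bottle, 28 mm across, 55 mm tall. To be left alone; origin at its underside, on the table.
- pot: small white screw pot, 30 mm across, 30 mm tall. To be left alone; origin at its underside, on the table.
- graver_a: graver with dark red 75 mm wooden handle and 60 mm steel blade, 18 mm wide, 16 mm thick; lying near the back. To be left alone; origin at its underside, on the table.
- graver_b: a second such graver, lying between the wax and the valve. To be left alone; origin at its underside, on the table.
- file: flat steel file 150 x 14 x 5 mm lying between the wax and the valve. To be left alone; origin at its underside, on the table.
- collet: steel stepped collet 24 mm across, 34 mm tall. To be left alone; origin at its underside, on the table.
- mandrel: dark steel tapered ring mandrel on a 44 mm foot, 90 mm tall. To be left alone; origin at its underside, on the table.
Mind the look-alikes: they are no part of the job. What is shaped like the part that bears tub_in but black or turquoise is not meant. What is shaped like the bar but purple or white is not meant.

How it is judged:
On the way, in this order (a step that is already met when the one before it is completed fails the run):
1. the ring blank lies in the round tub and the bar in the tray, released (horizontal distance between ring_mid and tub_in below 0.056 m and height (world z) of ring_mid below 0.04 m and contact force between the fingers and ring below 0.05 N and x of bar_mid in the frame of tray between -0.052 and 0.052 m and y of bar_mid in the frame of tray between -0.072 and 0.072 m and height (world z) of bar_mid below 0.035 m and contact force between the fingers and bar below 0.05 N), for 0.2 s.
2. the valve is closed against its stop (value of joint valve below 0.1 rad), for 0.1 s.
At the end, for the whole second after the job is handed in: The ring in the tub and the bar in the tray, let go; after having been closed to within 0.1 rad of its stop, the valve stands two turns open (12.57 rad, give or take 0.25), still, with the fingers holding the handle (over 1 N, grasp point within 35 mm of the handle's centre) (all of step 1 and value of joint valve between 12.316 and 12.816 rad and velocity of joint valve between -0.05 and 0.05 rad/s and contact force between the fingers and handle above 1 N and distance between the grasp point and handle below 0.035 m); the arm keeps its last pose, push and grip.
It fails at once if a bystander (bottle, pot, graver, file, collet or mandrel) is disturbed: moved over 25 mm (distance of any of oil, pot, graver_a, graver_b, file, collet, mandrel from where it was at the start of the episode above 0.025 m).
It also fails if it takes over 72 s, if anything falls off the work surface, if the arm or the gripper's body presses on something with over 40 N, if the wrist force passes 120 N, or if a joint passes its speed limit or range.

ROBOT

A 7-joint arm with a two-finger parallel gripper is mounted at the origin on the work surface. World frame = base frame: x ahead of the robot, y to its left, z up, the work surface at z = 0. Lengths are in m, angles in rad, forces in N, time in s.
With the tool pointing down it reaches from about 0.4 to 0.9 m from the base axis. Payload 5.6 kg.
Tool frame: the origin (TCP) lies midway between the tips of the shut fingers; the grasp point (between the pads) lies 19 mm behind it; z points along the fingers, y is the line along which they close (so a half turn about z gives the same grasp; the last joint's range is limited). The gripper opens to 92 mm and grips with 3 to 60 N. Pads are 20 mm wide; open, the fingers measure 128 mm over their backs; the gripper's body (75 mm by 189 mm) begins 69 mm behind the grasp point.
Start: joints at [1.074, 0.468, -0.012, 1.603, 0.006, 1.071, -0.056], TCP at [0.285, -0.584, 0.215] pointing down, gripper open.
Joint ranges: [-2.53, 2.53], [-0.31, 2.02], [-1.57, 1.55], [0.28, 2.44], [-1.29, 4.43], [0.15, 1.84], [-2.92, 2.92]. Speed limits (rad/s): [2.57, 2.57, 3.14, 3.14, 3.14, 3.14, 3.14].

INTERFACE

Orientations are given as a 3x3 rotation matrix whose columns are the frame's x, y, z axes.
In Python, from station import env, effector, solver, viewer, workorder, search_frame, tip_of gives the robot as it stands. Calls block until the motion is done:
- env.reach(position, orientation): joint-space move of the TCP to a pose.
- env.movel(position, frame=None, rate=0.15): straight line of the TCP; frame=None keeps the orientation; rate is the mean speed in m/s.
- env.goto_joints(angles): joint-space move.
- effector.release() and effector.grasp(squeeze=None): open the fingers fully, or close them until they stop; squeeze is the grip in N (None keeps the last).
- env.pause(seconds).
- solver.inverse_kinematics(position, orientation): joint angles nearest the present ones, or None.
- env.sense(): the state.
- viewer.read_camera(name): name is "scene" or "top"; returns (picture, depth): 400x640x3 uint8, red, green, blue; 400x640 float32, m along the optical axis (not along the pixel's ray), 0 where there is no reading.
- viewer.camera_info(name): a dict with "intrinsics" (3x3 intrinsics, pixels), "dist_coeffs" ([k1, k2, p1, p2, k3] as OpenCV has them; the pictures are not rectified), "eye" and "rotation" of the camera in the world. Camera axes: x right, y up, looking along -z (the intrinsics and any distortion apply to the point x, -y, -z); pixel columns grow to the right and rows downward; lengths in m; the calibration is good to about 2 mm. A picture is of the moment at which its call begins. camera_info takes no time and is no camera call.
A pose or a line that the arm cannot do raises env.PlanningError and nothing moves.
- workorder.finish_job(): hands the job in; it is judged then, once.
Trained networks look in the newest picture that a camera, given by its name, has taken for a name from the list of things; names that differ only in an ending like _2 or _b are one class to them, and where a whole thing is asked for, a point or a joint stands for the part that bears it (a point fixed in the world has none). Each returns a list of dicts, best first, with "score" (0 to 1); they miss things now and then, are a little off and sometimes report something else, mostly with a low value. They report only what shows in the picture. A call takes as long as a camera call. They do not tell look-alikes from the thing itself.
- search_frame(camera, name): "at" ([x, y, z] in m, in world coordinates, good to about 4 mm: the middle of the surface that is visible of it).
- tip_of(camera, name): "at" ([x, y, z] in m, in world coordinates, good to about 4 mm: a listed point, or the origin of a listed thing).
The state is a dict: "t": time; "joint_positions": joint angles; "joint_velocities": joint speeds; "tau": joint torques, N m; "ee_pos": TCP position; "tcp_rot": TCP orientation; "wrist_force": force on the tool from outside, world axes, zero at the start; "moment": the same for the moment, N m; "gripper_width": finger opening in m; "grasp_force": force on a finger pad.
Only numpy, scipy, OpenCV 4.12 (cv2) and the standard library are available. Lean on these libraries where they do the work, as an engineer would, in place of code of your own. Each camera call takes 0.05 s, during which the arm holds its last target. There are 200 camera calls.

## Working session

There is one attempt and no reset: what is moved stays moved. The work goes in short steps, each a Python script; the robot and the scene stay as the last script left them, time stands still between calls to the robot, and variables do not carry over. Pictures are saved under pics/ and viewed, at most 10 in all, crops included, and the job is handed in when it is done.

```bash
mkdir -p pics; ls; cat > h.py <<'E'
import numpy as np, cv2
from station import env, effector, solver, viewer, workorder, search_frame, tip_of
def snap(c,f=None):
    im,d=viewer.read_camera(c)
    if f: cv2.imwrite('pics/'+f,im[:,:,::-1])
    return im,d
def pts(c,d,uv):
    """world points of pixels uv (N,2) from depth"""
    I=viewer.camera_info(c); K=np.array(I['intrinsics'],float)
    uv=np.asarray(uv,int); z=d[uv[:,1],uv[:,0]]
    n=cv2.undistortPoints(uv.reshape(-1,1,2).astype(float),K,np.array(I['dist_coeffs'],float)).reshape(-1,2)
    return np.array(I['eye'])+(np.c_[n[:,0],-n[:,1],-np.ones(len(n))]*z[:,None])@np.array(I['rotation']).T
def proj(c,P):
    I=viewer.camera_info(c); q=(np.atleast_2d(P)-I['eye'])@np.array(I['rotation'])
    return cv2.projectPoints(q*[1,-1,-1],np.zeros(3),np.zeros(3),np.array(I['intrinsics'],float),np.array(I['dist_coeffs'],float))[0].reshape(-1,2)
E
python3 - <<'E'
from h import *
np.set_printoptions(precision=3,suppress=True)
for c in('scene','top'):
    snap(c,c+'0.png'); I=viewer.camera_info(c); print(c,np.array(I['eye']),np.array(I['rotation'])[:,2])
    for n in('ring_mid','bar_mid','tub_in','tray','valve_base','handle','oil','pot','graver_a','file','collet','mandrel'):
        for r in tip_of(c,n)[:4]: print(n,np.array(r['at']),round(r['score'],2),proj(c,r['at'])[0].astype(int))
print(env.sense()['tcp_rot'],env.sense()['t'])
E
```

```text
pics
scene [1.335 0.158 1.014] [ 0.675 -0.022  0.737]
ring_mid [0.629 0.057 0.007] 0.64 [271 268]
bar_mid [0.307 0.195 0.009] 0.54 [319 180]
bar_mid [0.482 0.057 0.009] 0.47 [273 225]
bar_mid [0.381 0.018 0.007] 0.4 [261 200]
tub_in [0.438 0.645 0.007] 0.72 [473 207]
tub_in [0.622 0.274 0.003] 0.61 [354 264]
tub_in [0.298 0.505 0.005] 0.61 [418 176]
tray [0.432 0.32  0.   ] 0.85 [364 211]
valve_base [0.436 0.323 0.001] 0.33 [365 211]
handle [ 0.661 -0.068  0.004] 0.29 [223 281]
handle [0.434 0.484 0.   ] 0.19 [419 209]
oil [ 0.475  0.142 -0.004] 0.5 [303 225]
pot [ 0.661 -0.069  0.003] 0.65 [223 281]
pot [ 0.576  0.129 -0.001] 0.43 [299 253]
graver_a [ 0.738  0.04  -0.001] 0.53 [264 306]
graver_a [ 0.661 -0.069  0.   ] 0.48 [223 281]
file [ 0.416 -0.08  -0.001] 0.71 [227 211]
file [0.435 0.321 0.001] 0.65 [364 211]
collet [ 0.363  0.12  -0.001] 0.49 [295 196]
mandrel [0.482 0.054 0.006] 0.64 [272 225]
mandrel [0.434 0.484 0.002] 0.56 [419 209]
top [0.434 0.185 1.422] [-0.051 -0.003  0.999]
ring_mid [0.626 0.058 0.009] 0.54 [362 155]
bar_mid [0.486 0.059 0.003] 0.68 [361 201]
bar_mid 
[... 190 characters left out ...]
8] 0.9 [210 260]
tub_in [0.438 0.645 0.004] 0.73 [166 212]
tray [0.435 0.324 0.003] 0.74 [273 216]
tray [0.479 0.141 0.001] 0.34 [334 203]
valve_base [ 0.499 -0.24   0.   ] 0.69 [460 199]
handle [ 0.498 -0.281  0.128] 0.56 [488 198]
oil [ 0.476  0.14  -0.002] 0.51 [334 204]
oil [0.579 0.13  0.002] 0.27 [338 170]
pot [ 0.579  0.13  -0.   ] 0.66 [338 170]
pot [ 0.498 -0.235  0.001] 0.36 [458 200]
graver_a [ 0.737  0.04  -0.004] 0.72 [369 120]
graver_a [ 0.661 -0.068 -0.003] 0.44 [403 145]
file [ 0.415 -0.078  0.003] 0.49 [406 226]
mandrel [0.436 0.323 0.003] 0.66 [273 216]
mandrel [ 0.431  0.48  -0.001] 0.54 [221 216]
[[ 0.899  0.438 -0.   ]
 [ 0.438 -0.899 -0.   ]
 [-0.     0.    -1.   ]] 1.3
```

```bash
python3 -c "
import cv2
a=cv2.imread('pics/top0.png');cv2.imwrite('pics/t1.png',cv2.resize(a[80:320,130:530],(800,480),interpolation=cv2.INTER_CUBIC))
a=cv2.imread('pics/scene0.png');cv2.imwrite('pics/s1.png',cv2.resize(a[130:360,120:520],(800,460),interpolation=cv2.INTER_CUBIC))"
```

```text
(no output)
```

View pics/t1.png

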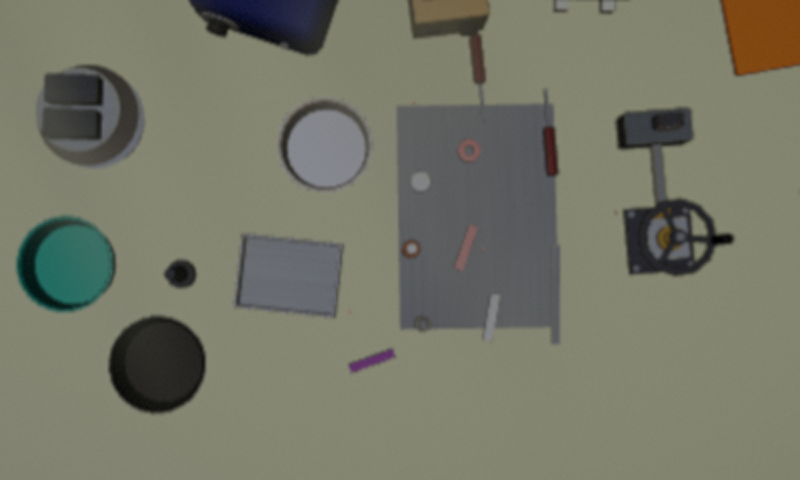

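View pics/s1.png

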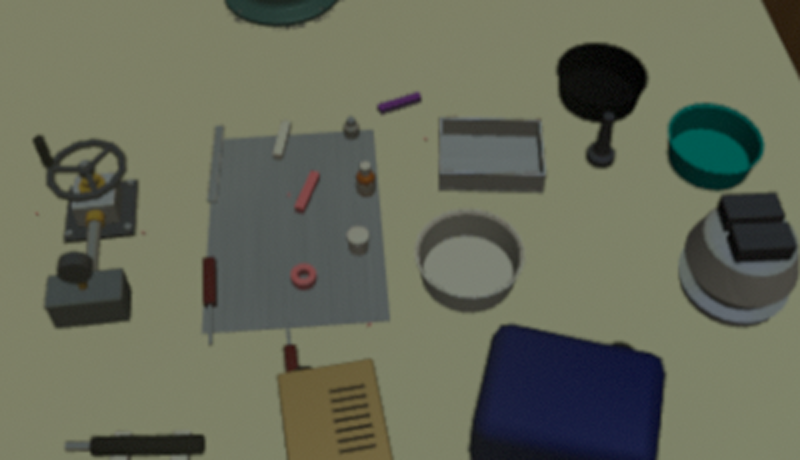

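The top crop shows the pink ring at (469,150), the pink bar at (467,247), the white tub at (325,148), the tray at (290,275) and the valve at (672,238). The handle points right, towards -y, and the fitting is above. The white, purple, black and turquoise look-alikes stay out of it.

```bash
cat > m.py <<'E'
from h import *
np.set_printoptions(precision=4,suppress=True)
def pink(c):
    im,d=snap(c); hsv=cv2.cvtColor(im,cv2.COLOR_RGB2HSV).astype(int)
    m=((hsv[:,:,0]<9)|(hsv[:,:,0]>172))&(hsv[:,:,1]>60)&(hsv[:,:,2]>120)
    n,l,s,ce=cv2.connectedComponentsWithStats(m.astype(np.uint8))
    out=[]
    for i in range(1,n):
        if s[i,4]<25: continue
        uv=np.argwhere(l==i)[:,::-1]; uv=uv[d[uv[:,1],uv[:,0]]>0]; P=pts(c,d,uv)
        if np.hypot(P[:,0].mean()-.55,P[:,1].mean()-.06)>.15: continue
        r=cv2.minAreaRect((P[:,:2]*1000).astype(np.float32)); b=cv2.boxPoints(r)
        e=max((b[1]-b[0],b[2]-b[1]),key=np.linalg.norm)
        out.append((P[:,:2].mean(0),np.array(r[0])/1000,np.median(P[:,2]),np.array(r[1]),np.arctan2(e[1],e[0]),s[i,4]))
    return out
if __name__=='__main__':
    for c in('top','scene'):
        for o in pink(c): print(c,*o)
        im,d=snap(c); u,v=np.meshgrid(np.arange(640),np.arange(400)); uv=np.c_[u.ravel(),v.ravel()]
        uv=uv[d[uv[:,1],uv[:,0]]>0]; P=pts(c,d,uv)
        near=(abs(P[:,0]-.5)<.3)&(abs(P[:,1]+.23)<.15)
        w=P[near&(P[:,2]>.085)&(P[:,2]<.103)&(abs(P[:,0]-.5)<.09)]
        # circle fit of rim, outer points
        c0=np.array([.498,-.24])
        for k in range(10):
            r=np.hypot(*(w[:,:2]-c0).T); g=w[(r>.038)&(r<.064)]
            A=np.c_[2*g[:,:2],np.ones(len(g))]; x=np.linalg.lstsq(A,(g[:,:2]**2).sum(1),rcond=None)[0]; c0=x[:2]
        print(c,'wheel',c0,np.sqrt(x[2]+c0@c0),np.median(g[:,2]),len(g))
        h=P[near&(P[:,2]>.12)&(np.hypot(*(P[:,:2]-c0).T)<.08)]
        print('handle',h.mean(0),np.median(h,0),h[:,2].max(),len(h))
        f=P[near&(P[:,2]>.045)&(P[:,2]<.062)&(np.hypot(*(P[:,:2]-c0).T)>.125)]
        print('fitting',f.mean(0),len(f))
        F=cv2.minAreaRect((f[:,:2]*1000).astype(np.float32)); print(F)
        for cc,R in (([.628,.270],.08),):
            t=P[(np.hypot(*(P[:,:2]-cc).T)<R)&(P[:,2]>.044)&(P[:,2]<.056)]; A=np.c_[2*t[:,:2],np.ones(len(t))]
            x=np.linalg.lstsq(A,(t[:,:2]**2).sum(1),rcond=None)[0]; print('tub',x[:2],np.sqrt(x[2]+x[:2]@x[:2]),len(t),t[:,2].max())
        t=P[(abs(P[:,0]-.435)<.1)&(abs(P[:,1]-.322)<.1)&(P[:,2]>.034)&(P[:,2]<.046)]
        print('tray',cv2.minAreaRect((t[:,:2]*1000).astype(np.float32)),t[:,2].max())
E
python3 m.py
```

```text
top [0.6267 0.0549] [0.6265 0.0534] 0.016061819053353688 [25.2154 27.3694] -1.5230731 33
top [0.4804 0.056 ] [0.4802 0.0561] 0.014340570500720684 [ 8.9925 61.1377] -0.34108272 56
top wheel [ 0.5011 -0.2331] 0.048607579766746324 0.09691988572132826 463
handle [ 0.4977 -0.2812  0.1443] [ 0.4971 -0.28    0.1489] 0.15575180715649362 50
fitting [ 0.6621 -0.2124  0.0549] 446
((665.0548095703125, -217.61734008789062), (49.883392333984375, 101.00849914550781), 5.556299209594727)
tub [0.6268 0.2705] 0.06761972129164955 298 0.05536899785874505
tray ((433.4622497558594, 320.1910095214844), (150.23049926757812, 110.04728698730469), 85.45343780517578) 0.04548469939026334
scene [0.4807 0.057 ] [0.4794 0.0573] 0.012294736578460808 [ 9.2527 65.8731] -0.29673827 54
scene [0.6287 0.0553] [0.6281 0.0556] 0.016005247911789033 [25.0385 26.4475] -1.356049 31
scene wheel [ 0.5043 -0.2329] 0.04858161617649578 0.0952232366556699 449
handle [ 0.5027 -0.2817  0.1393] [ 0.5032 -0.2809  0.141 ] 0.15590824349186427 78
fitting [ 0.6716 -0.2147  0.0534] 601
((666.8770751953125, -217.22471618652344), (52.104190826416016, 100.92437744140625), 5.307507514953613)
tub [0.6273 0.2711] 0.06774076761746281 315 0.05468404939667826
tray ((435.0802307128906, 320.71600341796875), (150.63516235351562, 114.52389526367188), 86.04239654541016) 0.044320131414108066
```

```bash
cat >> h.py <<'E'
def R(yaw):
    c,s=np.cos(yaw),np.sin(yaw); return np.array([[c,s,0],[s,-c,0],[0,0,-1.]])
def best(p,yaw):
    """of the two equal grasps, the one that keeps the last joint more central"""
    o=[(abs(q[6]),y) for y in(yaw,yaw+np.pi) for q in[solver.inverse_kinematics(p,R(y))] if q is not None]
    return R(min(o)[1])
E
python3 - <<'E'
from h import *
np.set_printoptions(precision=3,suppress=True)
def st(m): s=env.sense(); print(m,round(s['t'],2),np.array(s['ee_pos']),round(s['gripper_width'],4),round(s['grasp_force'],2))
env.movel([.285,-.584,.3],rate=.3)
p=np.array([.6275,.056,.15]); env.reach(p,best(p,0)); st('above')
env.movel([.6275,.056,.005],rate=.2); effector.grasp(10); st('grasp')
env.movel([.6275,.056,.14],rate=.25); st('lift')
env.movel([.627,.271,.14],rate=.3); snap('scene','ring1.png')
env.movel([.627,.271,.058],rate=.2); effector.release(); env.movel([.627,.271,.15],rate=.3); st('rel')
E
```

```text
above 4.55 [0.628 0.055 0.15 ] 0.0921 0.0
grasp 6.33 [0.627 0.056 0.005] 0.0342 10.0
lift 7.03 [0.627 0.055 0.139] 0.0338 10.0
rel 9.91 [0.628 0.271 0.152] 0.0919 0.0
```

```bash
python3 - <<'E'
from h import *
from m import pink
np.set_printoptions(precision=3,suppress=True)
def st(m): s=env.sense(); print(m,round(s['t'],2),np.array(s['ee_pos']),round(s['gripper_width'],4),round(s['grasp_force'],2))
p=np.array([.481,.057,.15]); r=best(p,-.32); env.reach(p,r); st('above')
env.movel([.481,.057,.005],rate=.2); effector.grasp(10); st('grasp')
env.movel([.481,.057,.15],rate=.25); st('lift')
p=np.array([.434,.3205,.14]); env.reach(p,best(p,-.075)); st('over')
env.movel([.434,.3205,.05],rate=.2); effector.release(); env.movel([.434,.3205,.15],rate=.3); st('rel')
p=np.array([.46,.0,.3]); env.movel(p,rate=.35)
for c in('top','scene'):
    im,d=snap(c,c+'2.png')
    for n in('ring_mid','bar_mid'):
        for r in tip_of(c,n)[:4]: print(c,n,np.array(r['at']),round(r['score'],2))
a=cv2.imread('pics/top2.png')[80:320,130:530]; b=cv2.imread('pics/scene2.png')[130:360,320:520]
cv2.imwrite('pics/v2.png',np.hstack([cv2.resize(a[:,40:240],(400,480)),cv2.resize(b,(400,480))]))
st('end')
E
```

```text
above 10.93 [0.482 0.058 0.15 ] 0.0922 0.0
grasp 12.96 [0.481 0.057 0.005] 0.0137 10.0
lift 13.69 [0.48  0.056 0.149] 0.0134 10.0
over 14.73 [0.434 0.319 0.139] 0.0139 10.0
rel 17.02 [0.434 0.32  0.151] 0.092 0.0
top ring_mid [0.63  0.277 0.013] 0.67
top ring_mid [ 0.499 -0.285  0.131] 0.61
top bar_mid [0.307 0.193 0.008] 0.48
top bar_mid [0.44  0.321 0.009] 0.45
top bar_mid [0.377 0.019 0.007] 0.41
scene ring_mid [0.634 0.279 0.014] 0.49
scene bar_mid [0.305 0.192 0.007] 0.65
scene bar_mid [0.434 0.318 0.007] 0.62
scene bar_mid [0.379 0.022 0.006] 0.48
end 18.49 [0.46  0.001 0.3  ] 0.0917 0.0
```

View pics/v2.png

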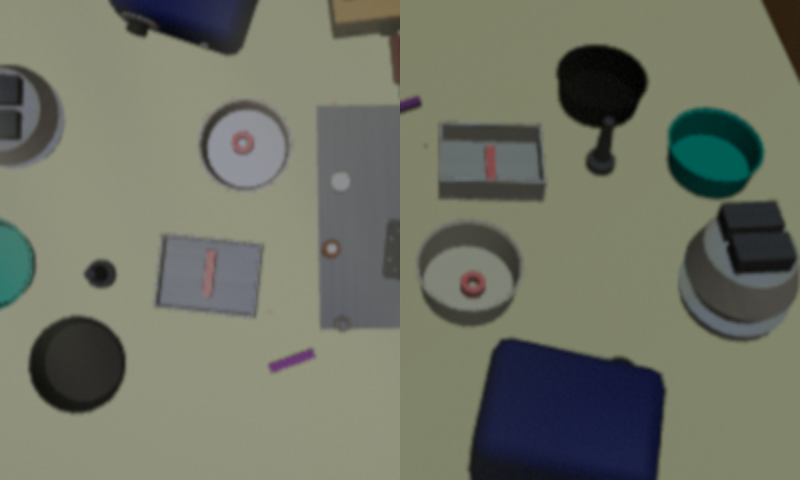

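The ring lies in the white tub (243,143 in the left half) and the bar in the tray (209,273). Next I check the hub height and whether the arm can reach the whole handle circle.

```bash
python3 - <<'E'
from h import *
np.set_printoptions(precision=2,suppress=True)
ax=np.array([.502,-.233])
for c in('top','scene'):
    im,d=snap(c,c+'3.png'); u,v=np.meshgrid(np.arange(640),np.arange(400)); P=pts(c,d,np.c_[u.ravel(),v.ravel()])
    r=np.hypot(*(P[:,:2]-ax).T); g=(d.ravel()>0)&(P[:,2]<.17); print(c,'hub top',P[g&(r<.025),2].max(),P[g&(r<.025)].shape)
    h=P[g&(P[:,2]>.12)&(r<.08)]; print('handle',(h.mean(0)*1e3),len(h))
for yaw in(.095,.095+np.pi,.095+np.pi/2,.095-np.pi/2):
    Q=[solver.inverse_kinematics(np.r_[ax+.05*np.array([np.cos(a),np.sin(a)]),.113],R(yaw)) for a in np.linspace(0,2*np.pi,12,endpoint=False)]
    if any(q is None for q in Q): print(yaw,'none'); continue
    print(yaw,np.min(Q,0),np.max(Q,0))
E
```

```text
top hub top 0.10839545746004342 (159, 3)
handle [ 497.68 -280.96  146.36] 48
scene hub top 0.10808825796551336 (188, 3)
handle [ 502.4  -281.88  139.8 ] 75
0.095 [ 0.47  0.38 -0.27  1.79  0.13  0.75 -1.32] [ 0.65  0.52 -0.2   2.03  0.15  0.84 -1.13]
3.2365926535897933 [ 0.8   0.45 -0.67  1.77  0.37  0.8   1.58] [ 0.94  0.61 -0.6   2.01  0.45  0.91  1.8 ]
1.6657963267948965 [ 0.66  0.42 -0.49  1.78  0.27  0.77  0.12] [ 0.82  0.56 -0.44  2.02  0.31  0.87  0.32]
-1.4757963267948966 [ 1.04  0.67 -1.32  1.75  0.71  0.97  2.92] [ 1.36  0.95 -1.03  1.99  1.    1.22  2.92]
```

```bash
cat >> h.py <<'E'
AX=np.array([.502,-.233]); PSI=.095; Z=.117
def at(a,ax=AX,r=.05): return np.r_[ax+r*np.array([np.cos(a+PSI),np.sin(a+PSI)]),Z]
def ang(p,ax=AX): return np.arctan2(p[1]-ax[1],p[0]-ax[0])-PSI
def turn(a0,a1,ax=AX,rate=.08,step=.35,stop=None,log=3):
    n=max(1,int(np.ceil(abs(a1-a0)/step)))
    for i,a in enumerate(np.linspace(a0,a1,n+1)[1:]):
        env.movel(at(a,ax),rate=rate); s=env.sense(); f=np.array(s['wrist_force']); e=np.array(s['ee_pos'])
        t=np.array([-np.sin(a+PSI),np.cos(a+PSI)]); rd=np.array([t[1],-t[0]])
        if log and (i%log==0 or i==n-1): print('a %.2f t %.2f ang %.3f r %.4f Ft %.1f Fr %.1f Fz %.1f w %.4f g %.1f'%(a,s['t'],ang(e,ax)%(2*np.pi),np.hypot(*(e[:2]-ax)),f[:2]@t,f[:2]@rd,f[2],s['gripper_width'],s['grasp_force']))
        if stop and abs(f[:2]@t)>stop: return a
    return a1
E
python3 - <<'E'
from h import *
np.set_printoptions(precision=4,suppress=True)
env.reach([.5,-.2815,.25],R(PSI)); env.movel([.5,-.2815,Z],rate=.2)
effector.grasp(25); s=env.sense(); print(s['t'],np.array(s['ee_pos']),s['gripper_width'],np.array(s['wrist_force']),ang(s['ee_pos'])%6.2832)
a0=ang(s['ee_pos'])%(2*np.pi)
turn(a0,a0-1.4,log=1)
E
```

```text
22.6417 [ 0.5001 -0.2841  0.1171] 0.015013876480911383 [ 1.0487 -5.6956 -1.9127] 4.5797367778077405
a 4.23 t 23.01 ang 4.211 r 0.0506 Ft -2.4 Fr 2.8 Fz 1.5 w 0.0156 g 25.0
a 3.88 t 23.38 ang 3.861 r 0.0499 Ft -1.6 Fr 2.4 Fz 1.6 w 0.0154 g 25.0
a 3.53 t 23.74 ang 3.507 r 0.0493 Ft -2.7 Fr -0.8 Fz -1.2 w 0.0157 g 25.0
a 3.18 t 24.11 ang 3.152 r 0.0487 Ft -1.9 Fr -4.2 Fz -5.0 w 0.0155 g 25.0
```

```bash
sed -i 's/^AX=.*PSI/AX=np.array([.5033,-.2338]); PSI/' h.py; python3 - <<'E'
from h import *
a0=ang(env.sense()['ee_pos'])%(2*np.pi); print(a0)
turn(a0,.25,log=2)
print('creep'); print(turn(.25,-.2,step=.05,rate=.03,stop=15,log=1))
E
```

```text
3.1333152675176867
a 2.81 t 24.48 ang 2.790 r 0.0498 Ft -2.3 Fr -3.5 Fz -4.3 w 0.0154 g 25.0
a 2.17 t 25.18 ang 2.155 r 0.0496 Ft -1.7 Fr -4.5 Fz -6.5 w 0.0152 g 25.0
a 1.53 t 25.88 ang 1.505 r 0.0496 Ft -1.7 Fr -5.0 Fz -3.8 w 0.0153 g 25.0
a 0.89 t 26.57 ang 0.873 r 0.0497 Ft -1.6 Fr -3.9 Fz -1.0 w 0.0153 g 25.0
a 0.25 t 27.27 ang 0.245 r 0.0501 Ft -2.5 Fr -2.6 Fz 0.4 w 0.0155 g 25.0
creep
a 0.20 t 27.52 ang 0.217 r 0.0501 Ft 1.5 Fr -3.2 Fz 0.8 w 0.0156 g 25.0
a 0.15 t 27.77 ang 0.157 r 0.0501 Ft 2.3 Fr -3.0 Fz 2.0 w 0.0153 g 25.0
a 0.10 t 28.02 ang 0.096 r 0.0501 Ft 1.1 Fr -3.4 Fz 1.3 w 0.0155 g 25.0
a 0.05 t 28.27 ang 0.043 r 0.0502 Ft 1.1 Fr -2.7 Fz 0.8 w 0.0155 g 25.0
a 0.00 t 28.52 ang 6.278 r 0.0501 Ft 1.2 Fr -1.5 Fz 0.0 w 0.0152 g 25.0
a -0.05 t 28.77 ang 6.276 r 0.0501 Ft 5.3 Fr -2.9 Fz 1.5 w 0.0152 g 25.0
a -0.10 t 29.02 ang 6.275 r 0.0501 Ft 11.1 Fr -3.7 Fz 3.8 w 0.0155 g 25.0
a -0.15 t 29.27 ang 6.274 r 0.0502 Ft 15.4 Fr -5.0 Fz 6.1 w 0.0157 g 25.0
-0.15000000000000002
```

The stop shows at a commanded angle of about -0.006, with the force climbing there. I back off two turns from that point.

```bash
python3 - <<'E'
from h import *
env.pause(.3); turn(-.05,12.2,log=5)
turn(12.2,12.56,step=.1,rate=.03,log=1); env.pause(1)
s=env.sense(); print(s['t'],ang(s['ee_pos']),s['ee_pos'],s['gripper_width'],s['grasp_force'])
for c in('top','scene'): snap(c,c+'4.png')
a=cv2.imread('pics/top4.png')[80:320,130:530]; b=cv2.imread('pics/scene4.png')[130:360,120:400]
cv2.imwrite('pics/v4.png',np.hstack([cv2.resize(a,(400,400)),cv2.resize(b,(400,400))]))
E
```

```text
a 0.30 t 30.00 ang 0.314 r 0.0500 Ft 1.8 Fr -1.0 Fz -1.0 w 0.0154 g 25.0
a 2.05 t 31.83 ang 2.066 r 0.0496 Ft 2.4 Fr -4.9 Fz -3.7 w 0.0153 g 25.0
a 3.80 t 33.67 ang 3.816 r 0.0503 Ft 2.6 Fr -0.3 Fz -3.9 w 0.0155 g 25.0
a 5.55 t 35.50 ang 5.587 r 0.0503 Ft 2.2 Fr 4.7 Fz -4.9 w 0.0155 g 25.0
a 7.30 t 37.33 ang 1.033 r 0.0496 Ft 1.4 Fr 1.4 Fz 2.2 w 0.0154 g 25.0
a 9.05 t 39.17 ang 2.786 r 0.0498 Ft 2.1 Fr -2.9 Fz -4.8 w 0.0153 g 25.0
a 10.80 t 41.00 ang 4.533 r 0.0504 Ft 1.7 Fr 3.4 Fz -2.9 w 0.0156 g 25.0
a 12.20 t 42.47 ang 5.951 r 0.0501 Ft 3.1 Fr 3.4 Fz -3.2 w 0.0153 g 25.0
a 12.29 t 42.77 ang 6.005 r 0.0501 Ft -0.3 Fr 5.4 Fz -2.9 w 0.0153 g 25.0
a 12.38 t 43.07 ang 6.097 r 0.0501 Ft -0.9 Fr 4.1 Fz -4.2 w 0.0153 g 25.0
a 12.47 t 43.37 ang 6.193 r 0.0500 Ft -0.1 Fr 4.0 Fz -2.8 w 0.0153 g 25.0
a 12.56 t 43.67 ang 0.002 r 0.0500 Ft -0.4 Fr 4.6 Fz -2.2 w 0.0156 g 25.0
44.6667 -0.0018360723280570618 [ 0.55311827 -0.22914526  0.11701119] 0.015465703583368202 24.999772510664116
```

View pics/v4.png

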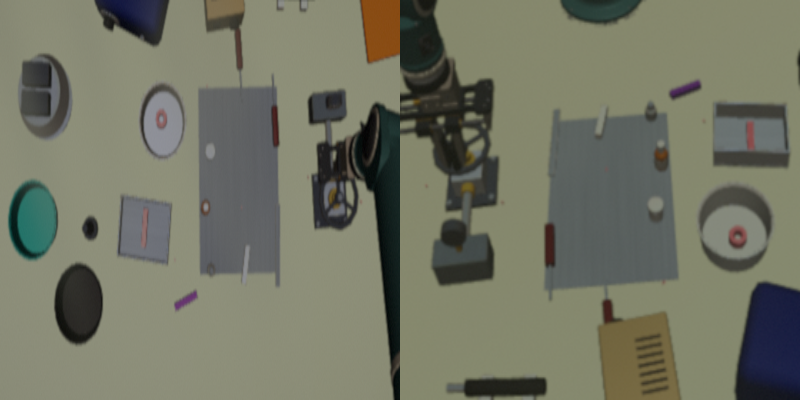

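The ring is in the tub (161,120), the bar is in the tray (145,228) and the bystanders are where they started. The gripper holds the handle at the angle for two turns open, so I hand the job in.

```bash
python3 -c "
from h import *
print(workorder.finish_job())"
```

```text
the job is handed in; nothing more can be done
None
```

The job is handed in at about 45 s of the 72 s allowed: ring in the white tub, bar in the tray, valve closed against its stop and then backed off two turns (measured within about 0.01 rad), with the gripper still holding the handle; the station returned no verdict.

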